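# Find the stamped sample crate and push it to the dispatch line

## Robot

A 6-joint arm with a two-finger parallel gripper is mounted at the origin on the work surface. World frame = base frame: x ahead of the robot, y to its left, z up, the work surface at z = 0. Lengths are in m, angles in rad, forces in N, time in s.
With the tool pointing down it reaches from about 0.35 to 0.85 m from the base axis. Payload 8.1 kg.
Tool frame: the origin (TCP) lies at the centre of the arm's flange, where the gripper is bolted on; the fingertips stand 186 mm ahead of it and the grasp point (between the pads) lies 167 mm ahead of it; z points along the fingers, y is the line along which they close (so a half turn about z gives the same grasp; the last joint's range is limited). The gripper opens to 93 mm and grips with 3 to 60 N. Pads are 15 mm wide; open, the fingers measure 128 mm over their backs; the gripper's body (75 mm by 188 mm) begins 65 mm behind the grasp point.
Start: joints at [1.225, 0.13, 1.488, -0, 1.523, -0.085], TCP at [0.155, 0.58, 0.405] pointing down, gripper open.
Joint ranges: [-2.96, 2.96], [-0.89, 2.26], [0.02, 2.5], [-1.34, 4.48], [0, 2.73], [-2.66, 2.66]. Speed limits (rad/s): [2.39, 2.39, 2.79, 3.14, 3.14, 3.14].

## Interface

Orientations are given as a rotation vector (axis times angle).
In Python, from plant import robot gives the robot as it stands.
- The arm moves only by the tool apply_moves, never from a script. Its argument "series" is a list of rows, each a list of 2 entries, a list of its own where there are three numbers: the shift along the tool's x, y, z in mm, then the turn, a rotation vector about the tool's x, y, z in rad. A call has 1 to 12 rows; each row shifts and turns the commanded pose from where the row before left it, along the tool's axes as they then stand; what a row does not reach is not made up. A row lasts 1/12 s, in which the tool goes at most 41.7 mm and 7.16 degrees, less where a joint would pass 70% of its speed; a pose out of reach is approached as far as the arm can. A call is refused whole if a number of a shift passes 41.7 or a number of a turn 0.125, either way. A call with a gripper value outside its range is refused whole. "claw" is the opening, from 0 (shut) to 1 (fully open), set as the call begins (left out, the last holds). The fingers move at their own pace and stop on an object; "newtons" is the grip in N (left out, the last holds). Time passes only in rows, so rows that do not move let the fingers close. It gives the time, the measured TCP pose, the force, the opening and the grip force at its end, in the units of the state.
- robot.read_state(): the state, without advancing time (a new reading comes with each control period).
- robot.read_camera(name): name is "side" or "top" or "wrist"; returns (picture, depth): 420x560x3 uint8, blue, green, red; 420x560 float32, m along the optical axis (not along the pixel's ray), 0 where there is no reading.
- robot.calibration(name): a dict with "fx", "fy", "cx", "cy" (pixels), "extrinsics" (4x4, takes a point from world to camera coordinates). Camera axes: x right, y down, z forward; pixel columns grow to the right and rows downward; lengths in m; the calibration is good to about 2 mm. A picture is of the moment at which its call begins: read the wrist's pose just before it. calibration takes no time and is no camera call; for the wrist camera it gives the pose at the moment of the call.
- robot.close_job(): hands the job in; it is judged then, once.
The state is a dict: "t": time; "q": joint angles; "dq": joint speeds; "joint_torque": joint torques, N m; "tool_pos": TCP position; "orientation": TCP orientation; "force": force on the tool from outside, world axes, zero at the start; "wrist_torque": the same for the moment, N m; "opening": finger opening in m; "gripper_force": force on a finger pad.
Only numpy, scipy, OpenCV 4.12 (cv2) and the standard library are available. Lean on these libraries where they do the work, as an engineer would, in place of code of your own. Each camera call takes 0.05 s, during which the arm holds its last target. There are 200 camera calls.

## Task

Tip each of the two pale plastic sample crates over its front bottom edge towards the robot, so that both lie on their front sides with their undersides turned away from the robot, and see which one is stamped underneath. Then push the stamped crate along the bench, still lying on its side, until it is centred across the black tape line, between the tape's two ends, and leave the other lying where it was tipped. Use only the outside of the fingers: do not pick up either crate, and do not disturb the glassware and other things on the bench.

Things in the scene. Friction and masses are not known exactly. Their poses are not given: they have to be found in the camera images.
- stamped_crate: open pale plastic crate, loose, empty, 80 mm deep (its x), 100 wide (y), 130 tall (z), walls 4 mm, 0.2 to 0.45 kg. Starts upright, its front (-x) roughly to the robot, left or right of the line. Origin: centre of its underside. This one has a dark stamp underneath, a ring 58 mm across with a bar through it; upright, the two crates look alike.
- stamped_crate_mid (a point): centre of the stamped crate's 80 x 100 x 130 mm box (65 mm from its underside, half-way in all directions); axes as the crate; its centre of mass lies some 12 mm nearer the underside
- stamped_crate_edge (a point): middle of the stamped crate's front bottom edge (40 mm in -x from its origin), the edge it tips over (pushed 100 mm up or more it tips and does not slide, and falls by itself past about 35 degrees); on the bench before and after tipping
- plain_crate: open pale plastic crate, loose, empty, 80 mm deep (its x), 100 wide (y), 130 tall (z), walls 4 mm, 0.2 to 0.45 kg. Starts upright, its front (-x) roughly to the robot, left or right of the line. Origin: centre of its underside. The one without a stamp: its underside is bare.
- plain_crate_mid (a point): centre of the plain crate's box, as for the other
- plain_crate_edge (a point): middle of the plain crate's front bottom edge, as for the other
- line: the dispatch line: straight black tape on the bench, 340 mm long (its x, roughly away from the robot), 20 mm wide (its y), flat. Origin: middle of the tape.
- flask: conical glass flask, 84 mm wide, 140 mm tall, loose bystander to the right. Origin: centre of its underside.
- mortar: white porcelain mortar with pestle fixed in it, 112 mm wide, 70 mm tall (pestle end 123 mm up), loose bystander to the left. Origin: centre of its underside.
- vial_a: capped glass vial, 30 mm wide, 82 mm tall, loose bystander beyond the far end of the line. Origin: centre of its underside.
- vial_b: another such vial beside vial_a. Origin: centre of its underside.
- vial_c: another such vial, behind the left-hand crate. Origin: centre of its underside.
- strip_case: flat round white indicator-strip case, 64 mm wide, 18 mm tall, loose bystander behind the right-hand crate. Origin: centre of its underside.
- wash_bottle: white plastic bottle, 60 mm wide, 150 mm tall, loose bystander at the back right. Origin: centre of its underside.
Not all that is in view belongs to the job. Leave any blue or red look-alike of the stamped_crate alone.

How it is judged:
By the outcome, as a careful person would: the job done as asked, in the order asked, and still so for the second after the job is handed in, with the robot touching nothing.
It also fails if it takes over 64 s, if anything falls off the work surface, if the arm or the gripper's body presses on something with over 40 N, if the wrist force passes 120 N, or if a joint passes its speed limit or range.

## Working session

There is one attempt and no reset: what is moved stays moved. The work goes in short steps, Python scripts to look and compute and a tool call to move; the robot and the scene stay as the last step left them, time stands still between calls to the robot, and variables do not carry over. Pictures are saved under pics/ and viewed, at most 10 in all, crops included, and the job is handed in when it is done.

Besides the shell and the picture viewer there is one more tool, called after "Call:" as a command line: name --argument value ..., lists and objects as JSON in quotes. apply_moves: Moves the arm, as the interface text tells. Its arguments: {"type":"object","properties":{"series":{"type":"array"},"claw":{"type":"number"},"newtons":{"type":"number"}},"required":["series"]}

```bash
mkdir -p pics; ls; cat > h.py <<'E'
import numpy as np,cv2
from plant import robot
from scipy.spatial.transform import Rotation as R
def look(n,f=None):
    c=robot.calibration(n);p,d=robot.read_camera(n)
    if f: cv2.imwrite('pics/'+f,p)
    return c,p,d
def world(c,d,us=None,vs=None):
    v,u=np.mgrid[0:420,0:560]
    P=np.stack([(u-c['cx'])/c['fx']*d,(v-c['cy'])/c['fy']*d,d],-1)
    E=np.array(c['extrinsics']);return (P-E[:3,3])@E[:3,:3]
E
python3 - <<'E'
from h import *
s=robot.read_state();print({k:np.round(v,3) for k,v in s.items()})
print(R.from_rotvec(s['orientation']).as_matrix().round(3))
for n in('top','side'):
    c,p,d=look(n,n+'0.png');np.savez(n+'0.npz',W=world(c,d),p=p,d=d)
    print(n,np.round(np.linalg.inv(c['extrinsics']),3))
E
```

```text
pics
{'t': np.float64(0.0), 'q': array([ 1.225,  0.131,  1.489, -0.   ,  1.523, -0.085]), 'dq': array([ 0.   ,  0.   , -0.   ,  0.001,  0.002,  0.   ]), 'joint_torque': array([-1.0000e-03, -5.5984e+01, -4.9176e+01,  7.7000e-02,  3.5000e-02,
       -0.0000e+00]), 'tool_pos': array([0.155, 0.58 , 0.404]), 'orientation': array([-4.080e-01, -3.115e+00,  3.000e-03]), 'force': array([-0.261,  0.238,  0.721]), 'wrist_torque': array([-0.007,  0.011,  0.   ]), 'gripper_force': np.float64(0.0), 'opening': np.float64(0.093)}
[[-0.966  0.258 -0.001]
 [ 0.258  0.966 -0.002]
 [ 0.    -0.002 -1.   ]]
top [[ 0.015 -0.998  0.058  0.491]
 [-1.    -0.015 -0.005 -0.01 ]
 [ 0.006 -0.058 -0.998  1.366]
 [ 0.     0.     0.     1.   ]]
side [[-0.994 -0.08   0.071  0.493]
 [-0.107  0.718 -0.688  0.867]
 [ 0.004 -0.692 -0.722  1.   ]
 [ 0.     0.     0.     1.   ]]
```

View pics/top0.png

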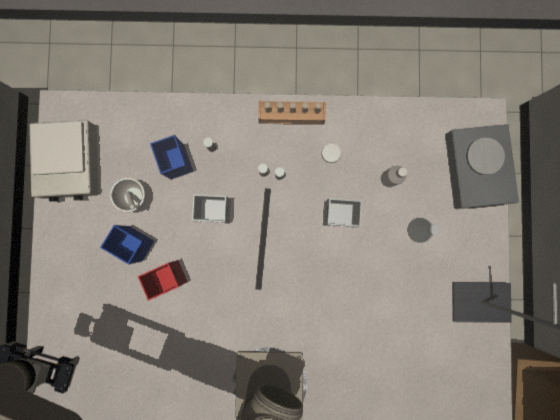

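View pics/side0.png

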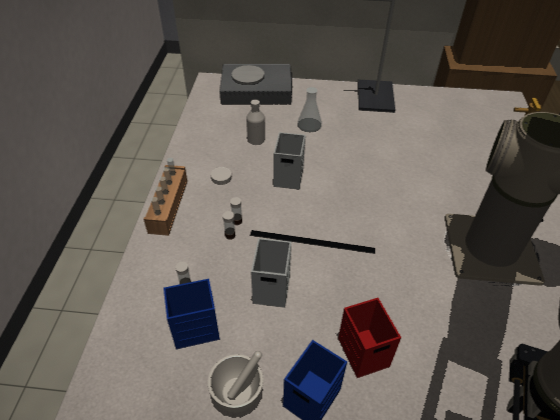

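The top view shows the pale crates at (210,208) on the left and (343,213) on the right. The tape runs from (267,190) to (259,288), and the vials are at (263,169), (280,172) and (209,144). Blue and red look-alikes and the mortar are on the left.

```bash
python3 - <<'E'
from h import *
z=np.load('top0.npz');W=z['W'];p=z['p']
def rect(m,name):
    q=W[m][:,:2].astype(np.float32)
    r=cv2.minAreaRect(q*1000);print(name,m.sum(),np.round(r[0],1),np.round(r[1],1),round(r[2],1))
def box(u0,u1,v0,v1):
    b=np.zeros(W.shape[:2],bool);b[v0:v1,u0:u1]=1;return b
Z=W[...,2]
for n,b in dict(L=(188,235,188,228),R=(320,365,192,235)).items():
    m=box(*b); rim=m&(Z>.118)&(Z<.14); rect(rim,n+' rim'); 
    print(np.round(W[rim].max(0),3),np.round(W[rim].min(0),3))
tape=box(250,278,180,296)&(p.max(-1)<50);rect(tape,'tape')
for n,b in dict(va=(256,270,160,178),vb=(273,288,164,182),vc=(202,216,134,154),case=(318,345,140,166),wash=(384,410,162,190),flask=(402,440,212,246),mortar=(105,150,172,218),blue1=(145,195,128,182),red=(132,190,256,303),blue2=(95,160,220,268)).items():
    m=box(*b)&(Z>.012)&(Z<.2)
    print(n,m.sum(),np.round(W[m].min(0),3),np.round(W[m].max(0),3))
c=robot.calibration('top');print(c['fx'],c['cx'],c['cy'])
E
```

```text
L rim 189 [569.9 194.7] [101.4  79.9] 88.7
[0.61  0.246 0.135] [0.53  0.143 0.118]
R rim 192 [ 563.3 -219.2] [101.1  80.1] 86.8
[ 0.604 -0.167  0.135] [ 0.522 -0.271  0.118]
tape 0 [0. 0.] [0. 0.] 0.0
va 94 [0.688 0.02  0.016] [0.716 0.049 0.087]
vb 91 [ 0.676 -0.033  0.014] [ 0.704 -0.006  0.086]
vc 110 [0.769 0.197 0.013] [0.797 0.225 0.087]
case 277 [ 0.737 -0.223  0.012] [ 0.799 -0.161  0.026]
wash 384 [ 0.658 -0.416  0.013] [ 0.714 -0.36   0.155]
flask 559 [ 0.475 -0.517  0.012] [ 0.555 -0.45   0.143]
mortar 924 [0.56  0.41  0.012] [0.666 0.52  0.125]
blue1 924 [0.672 0.271 0.012] [0.793 0.379 0.137]
red 814 [0.291 0.28  0.012] [0.421 0.434 0.136]
blue2 1062 [0.389 0.338 0.012] [0.515 0.518 0.137]
406.7869080902109 277.58257572610387 211.23249741280392
```

Call:
apply_moves --series '[[[0,0,0],[0,0,-0.12]],[[0,0,0],[0,0,-0.119]],[[-28,-21,0],[0,0,0]],[[-28,-21,0],[0,0,0]],[[-28,-21,0],[0,0,0]],[[-28,-21,0],[0,0,0]],[[-28,-21,0],[0,0,0]],[[-28,-21,0],[0,0,0]],[[-28,-21,0],[0,0,0]],[[-28,-21,0],[0,0,0]],[[-28,-21,0],[0,0,0]],[[-28,-21,0],[0,0,0]]]' --claw 0.4

```text
t: 1.1
tool_pos: [0.4311, 0.3623, 0.4043]
orientation: [-0.034, -3.141, 0.001]
force: [0.3, 1.0, -0.3]
opening: 0.0369
gripper_force: 0.0
```

```bash
cat >> h.py <<'E'
def go(x,y,z,yaw=None):
    "offset in tool axes (mm) to a world TCP point; tilt and yaw of tool y"
    s=robot.read_state();M=R.from_rotvec(s['orientation']).as_matrix()
    d=M.T@(np.array([x,y,z])-s['tool_pos'])*1000
    print('t',round(s['t'],2),'pos',s['tool_pos'].round(4),'toolyaw',np.degrees(np.arctan2(M[1,1],M[0,1])).round(2),'zax',M[:,2].round(3),'F',np.round(s['force'],1),'d',d.round(1))
E
python3 - <<'E'
from h import *
go(.65,.195,.405)
z=np.load('top0.npz');W=z['W'];p=z['p']
m=np.zeros((420,560),np.uint8);m[185:294,252:275]=1
m=(m>0)&(p.max(-1)<70)
q=W[m][:,:2]; q=q[np.isfinite(q).all(1)]
print(m.sum(),cv2.minAreaRect((q*1000).astype(np.float32)),q.mean(0))
E
```

```text
t 1.1 pos [0.4311 0.3623 0.4043] toolyaw 88.75 zax [-0.001 -0.    -1.   ] F [ 0.3  1.  -0.3] d [-222.5 -162.5   -0.7]
385 ((476.7647705078125, 15.340560913085938), (47.674110412597656, 329.7033996582031), 85.49302673339844) [0.47761497 0.03207414]
```

Call:
apply_moves --series '[[[-28,-21,0],[0,0,0]],[[-28,-21,0],[0,0,0]],[[-28,-21,0],[0,0,0]],[[-28,-21,0],[0,0,0]],[[-28,-21,0],[0,0,0]],[[-28,-21,0],[0,0,0]],[[-28,-21,0],[0,0,0]],[[-18,-10,0],[0,0,0]],[[0,0,30],[0,0,0]],[[0,0,40],[0,0,0]],[[0,0,30],[0,0,0]],[[0,0,0],[0,0,0]]]'

```text
t: 2.1
tool_pos: [0.6378, 0.201, 0.2952]
orientation: [-0.035, -3.128, 0.005]
force: [-1.9, -0.3, -1.6]
opening: 0.0375
gripper_force: 0.0
```

```bash
python3 - <<'E'
from h import *
go(.63,.195,.30)
z=np.load('top0.npz');W=z['W'];p=z['p'];g=p.max(-1)
pts=[]
for v in range(184,296):
    r=g[v,250:278]; u=250+int(r.argmin())
    if r.min()<45: 
        uu=np.arange(250,278)[r<r.min()+25]; pts.append((v,uu.mean(),*W[v,int(round(uu.mean()))][:2]))
a=np.array(pts);print(len(a),a[:3].round(3),a[-3:].round(3));f=np.polyfit(a[:,2],a[:,3],1);print(f,np.abs(np.polyval(f,a[:,2])-a[:,3]).max(),np.polyval(f,[a[0,2],a[-1,2],.465]))
E
```

```text
t 2.1 pos [0.6378 0.201  0.2952] toolyaw 88.72 zax [-0.014 -0.003 -1.   ] F [-1.9 -0.3 -1.6] d [ 7.7 -6.2 -4.7]
0 [] []Traceback (most recent call last):
  File "<stdin>", line 9, in <module>
IndexError: too many indices for array: array is 1-dimensional, but 2 were indexed
```

Call:
apply_moves --series '[[[0,0,0],[0,0,0]],[[0,0,0],[0,0,0]]]'

```text
t: 2.27
tool_pos: [0.6411, 0.2023, 0.3067]
orientation: [0.034, 3.14, 0.001]
force: [0.8, -0.8, 0.8]
opening: 0.0372
gripper_force: 0.0
```

```bash
python3 - <<'E'
from h import *
go(.63,.195,.30)
z=np.load('top0.npz');W=z['W'];p=z['p'];g=p.max(-1).astype(int)
print(g[180:300:10,252:276])
E
```

```text
t 2.27 pos [0.6411 0.2023 0.3067] toolyaw 88.76 zax [ 0.002  0.    -1.   ] F [ 0.8 -0.8  0.8] d [10.9 -7.5  6.7]
[[172 168 173 172 172 170 172 171 168 171 170 172 171 170 169 169 171 169
  167 169 168 172 171 168]
 [172 173 175 172 172 173 173 173 172 174 171 168 141  87  63  66  64  65
   87 164 172 171 174 173]
 [170 170 170 172 175 170 170 169 167 175 170 146  84  67  64  64  64  89
  164 177 179 177 176 178]
 [173 177 172 171 169 171 173 174 177 173 145  84  64  65  65  67  87 164
  173 175 174 175 176 175]
 [176 173 170 172 175 170 174 173 173 158  90  67  65  66  69  87 162 174
  173 175 175 173 170 171]
 [172 174 172 175 174 174 172 169 158  93  67  66  65  65  84 159 175 178
  174 175 171 172 174 173]
 [171 166 172 172 171 173 173 169  96  69  64  66  68  83 157 168 174 175
  172 172 177 174 172 172]
 [171 170 174 175 174 173 162  94  61  68  66  67  82 165 178 178 176 175
  174 174 175 173 176 170]
 [175 175 175 171 170 160  95  66  65  66  63  86 158 176 175 173 175 175
  172 181 180 177 177 172]
 [172 168 169 167 162  99  64  66  64  63  75 146 169 170 168 169 170 168
  174 170 174 171 170 177]
 [169 170 173 168  98  65  64  65  68  79 145 166 169 170 169 172 171 166
  170 168 170 169 170 173]
 [171 169 170 169 167 167 163 147 151 167 169 171 169 168 169 170 173 170
  172 170 169 173 176 175]]
```

Call:
apply_moves --series '[[[6,-5,8],[0,0,0]],[[8,0,0],[0,0,0]],[[8,0,0],[0,0,0]],[[8,0,0],[0,0,0]],[[8,0,0],[0,0,0]],[[8,0,0],[0,0,0]],[[8,0,0],[0,0,0]],[[8,0,0],[0,0,0]],[[6,0,0],[0,0,0]],[[5,0,0],[0,0,0]],[[5,0,0],[0,0,0]],[[5,0,0],[0,0,0]]]'

```text
t: 3.27
tool_pos: [0.5568, 0.1988, 0.2963]
orientation: [-0.034, -3.14, 0.0]
force: [0.2, -0.0, 1.0]
opening: 0.0368
gripper_force: 0.4
```

```bash
cat >> h.py <<'E'
def rect(zlo,zhi,x0,x1,y0,y1,W):
    m=(W[...,2]>zlo)&(W[...,2]<zhi)&(W[...,0]>x0)&(W[...,0]<x1)&(W[...,1]>y0)&(W[...,1]<y1)
    if m.sum()>9: r=cv2.minAreaRect((W[m][:,:2]*1000).astype(np.float32));print(m.sum(),np.round(r[0],1),np.round(r[1],1),round(r[2],1))
E
python3 - <<'E'
from h import *
go(.53,.195,.30)
z=np.load('top0.npz');p=z['p'];g=p.max(-1).astype(int)
c=robot.calibration('top');W1=world(c,np.ones((420,560)));C=np.linalg.inv(c['extrinsics'])[:3,3]
D=W1-C;G=C-D*(C[2]/D[...,2:3])
m=np.zeros((420,560),bool);m[184:294,252:275]=1;m&=g<110
r=cv2.minAreaRect((G[m][:,:2]*1000).astype(np.float32));print(m.sum(),r,G[m].mean(0))
c,p,d=look('side','s1.png');
E
```

```text
t 3.27 pos [0.5568 0.1988 0.2963] toolyaw 88.75 zax [-0.001 -0.    -1.   ] F [ 0.2 -0.   1. ] d [26.7 -4.4 -3.7]
608 ((479.704833984375, 32.48029327392578), (21.4217472076416, 338.1590881347656), 85.32994842529297) [0.47929427 0.03228907 0.        ]
```

View pics/s1.png

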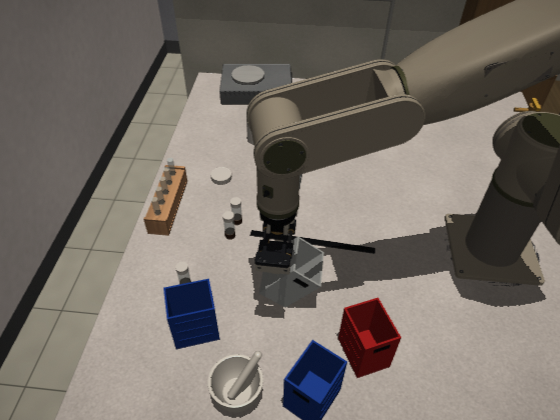

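The left crate, at (292,275), is partly tilted toward the robot. I keep pushing.

Call:
apply_moves --series '[[[5,0,0],[0,0,0]],[[5,0,0],[0,0,0]],[[5,0,0],[0,0,0]],[[4,0,0],[0,0,0]],[[3,0,0],[0,0,0]],[[0,0,0],[0,0,0]],[[0,0,0],[0,0,0]]]'

```text
t: 3.9
tool_pos: [0.5354, 0.1994, 0.2968]
orientation: [0.034, 3.141, 0.0]
force: [0.7, 0.3, -0.3]
opening: 0.0376
gripper_force: 0.0
```

```bash
python3 - <<'E'
from h import *
c,p,d=look('side','s2.png');W=world(c,d)
go(.63,.1,.40)
for a,b in((.07,.09),(.1,.16)): rect(a,b,.35,.62,.13,.26,W)
cv2.imwrite('pics/s2c.png',cv2.resize(p[200:340,200:400],None,fx=3,fy=3))
E
```

```text
t 3.95 pos [0.5355 0.1994 0.2968] toolyaw 88.75 zax [ 0.  0. -1.] F [0.4 0.3 0.3] d [ -96.6  -97.3 -103.1]
1838 [464.8 195.9] [103.3 129.9] 88.0
```

View pics/s2c.png

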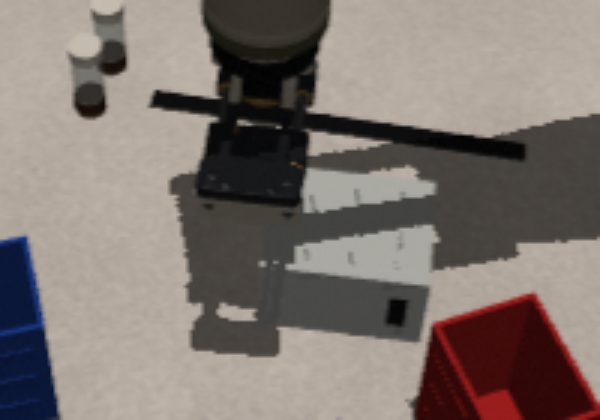

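Call:
apply_moves --series '[[[-5,0,-20],[0,0,0.034]],[[-8,0,-30],[0,0,0]],[[-11,-33,0],[0,0,0]],[[-12,-38,0],[0,0,0]],[[-12,-38,0],[0,0,0]],[[-12,-38,0],[0,0,0]],[[-12,-38,0],[0,0,0]],[[-12,-38,0],[0,0,0]],[[-12,-38,0],[0,0,0]],[[-12,-38,0],[0,0,0]],[[-12,-38,0],[0,0,0]],[[-12,-38,0],[0,0,0]]]'

```text
t: 4.95
tool_pos: [0.6466, -0.1845, 0.3467]
orientation: [0.088, 3.14, -0.0]
force: [1.1, 0.4, 0.4]
opening: 0.0371
gripper_force: 0.0
```

```bash
python3 - <<'E'
from h import *
go(.645,-.2235,.298)
c=robot.calibration('wrist');E=np.linalg.inv(c['extrinsics']);s=robot.read_state();M=R.from_rotvec(s['orientation']).as_matrix()
print((M.T@E[:3,:3]).round(3),(M.T@(E[:3,3]-s['tool_pos'])).round(3),c['fx'])
E
```

```text
t 4.95 pos [ 0.6466 -0.1845  0.3467] toolyaw 86.79 zax [ 0. -0. -1.] F [1.1 0.4 0.4] d [ -0.5 -39.1  48.7]
[[-0.001 -0.954 -0.3  ]
 [ 1.    -0.001  0.001]
 [-0.001 -0.3    0.954]] [0.084 0.001 0.019] 311.92905379066485
```

Call:
apply_moves --series '[[[-2,-38,0],[0,0,0]],[[0,-1,20],[0,0,0]],[[0,0,28],[0,0,0]],[[8,0,0],[0,0,0]],[[10,0,0],[0,0,0]],[[8,0,0],[0,0,0]],[[8,0,0],[0,0,0]],[[8,0,0],[0,0,0]],[[8,0,0],[0,0,0]],[[8,0,0],[0,0,0]],[[8,0,0],[0,0,0]],[[8,0,0],[0,0,0]]]'

```text
t: 5.95
tool_pos: [0.5717, -0.2172, 0.2994]
orientation: [0.088, 3.139, -0.001]
force: [1.6, -0.1, 3.7]
opening: 0.037
gripper_force: 1.5
```

Call:
apply_moves --series '[[[6,0,0],[0,0,0]],[[5,0,0],[0,0,0]],[[5,0,0],[0,0,0]],[[5,0,0],[0,0,0]],[[5,0,0],[0,0,0]],[[5,0,0],[0,0,0]],[[4,0,0],[0,0,0]],[[3,0,0],[0,0,0]],[[0,0,0],[0,0,0]],[[0,0,0],[0,0,0]]]'

```text
t: 6.78
tool_pos: [0.5342, -0.2151, 0.2987]
orientation: [-0.088, -3.14, -0.0]
force: [0.9, 0.5, -0.3]
opening: 0.0373
gripper_force: 0.0
```

```bash
python3 - <<'E'
from h import *
c,p,d=look('side');W=world(c,d)
go(.78,-.225,.35)
rect(.07,.09,.33,.62,-.32,-.13,W)
rect(.1,.16,.33,.62,-.32,-.13,W)
E
```

```text
t 6.83 pos [ 0.5344 -0.2151  0.2987] toolyaw 86.8 zax [ 0.  0. -1.] F [ 0.4 -0.4  0.4] d [-245.8    3.8  -51.3]
1089 [ 459.4 -214.5] [107.7 130.1] 87.2
65 [ 536.8 -182.3] [18.2 13. ] 1.1
```

Call:
apply_moves --series '[[[-30,0,-14],[0,0,0]],[[-38,0,-14],[0,0,0]],[[-38,0,-14],[0,0,0]],[[-38,0,-14],[0,0,0]],[[-38,0,0],[0,0,0]],[[-36,0,0],[0,0,0]],[[0,0,0],[0,0.122,0]],[[0,0,0],[0,0.122,0]],[[0,0,0],[0,0.122,0]],[[0,0,0],[0,0.122,0]],[[0,0,0],[0,0.122,0]],[[0,0,0],[0,0.122,0]]]'

```text
t: 7.83
tool_pos: [0.7514, -0.2271, 0.3542]
orientation: [-0.066, -2.442, -0.023]
force: [0.8, -1.0, 0.1]
opening: 0.0371
gripper_force: 0.0
```

```bash
python3 - <<'E'
from h import *
go(.75,.19,.35)
c,p,d=look('wrist','w1.png')
c,p,d=look('side');W=world(c,d)
rect(.07,.09,.33,.62,-.32,-.13,W)
rect(.07,.09,.33,.62,.1,.3,W)
E
```

```text
t 7.83 pos [ 0.7514 -0.2271  0.3542] toolyaw 86.94 zax [-0.643  0.034 -0.765] F [ 0.8 -1.   0.1] d [ 15.6 416.4  18.2]
1093 [ 459.5 -214.6] [114.3 130.7] 85.9
2142 [429.4 221.2] [152.3 204.2] 87.7
```

View pics/w1.png

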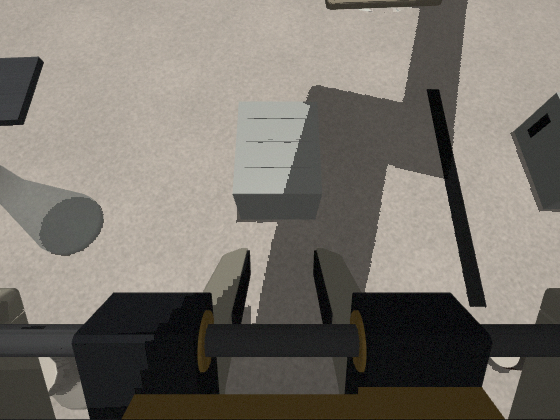

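The right crate's underside, at (278,207), is bare. Next I check the left one.

Call:
apply_moves --series '[[[0,35,0],[0,0,0]],[[0,38,0],[0,0,0]],[[0,38,0],[0,0,0]],[[0,38,0],[0,0,0]],[[0,38,0],[0,0,0]],[[0,38,0],[0,0,0]],[[0,38,0],[0,0,0]],[[0,38,0],[0,0,0]],[[0,38,0],[0,0,0]],[[0,38,0],[0,0,0]],[[0,30,0],[0,0,0]]]'

```text
t: 8.85
tool_pos: [0.7685, 0.1813, 0.3553]
orientation: [-0.065, -2.454, -0.025]
force: [0.1, -0.3, 0.5]
opening: 0.0375
gripper_force: 0.0
```

```bash
python3 - <<'E'
from h import *
go(.478,.27,.40)
c,p,d=look('wrist','w2.png')
c,p,d=look('top');W=world(c,d)
rect(.07,.09,.35,.62,.13,.26,W)
rect(.07,.09,.33,.62,-.32,-.13,W)
m=(W[...,2]>.1)&(W[...,2]<.14)&(W[...,0]>.27)&(W[...,0]<.45)&(W[...,1]>.25)&(W[...,1]<.45)
q=W[m];print(cv2.boxPoints(cv2.minAreaRect((q[:,:2]*1000).astype(np.float32))),q.max(0))
E
```

```text
t 8.85 pos [0.7685 0.1813 0.3553] toolyaw 86.96 zax [-0.633  0.035 -0.773] F [ 0.1 -0.3  0.5] d [256.3  73.2 152.3]
1325 [ 457.3 -213.1] [101.2 130. ] 86.7
[[289.1062  369.64166]
 [351.5202  278.2331 ]
 [477.81775 364.46936]
 [415.40375 455.87793]] [0.44858398 0.4497644  0.13707868]
```

View pics/w2.png

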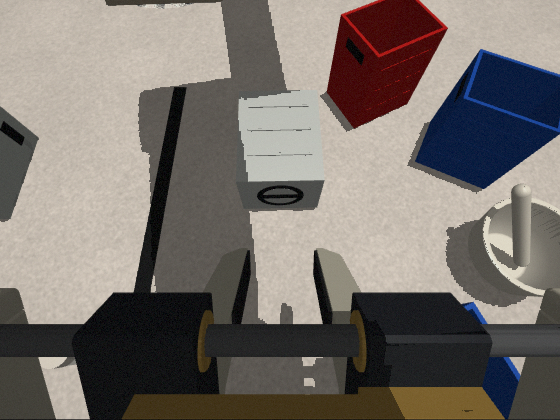

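The underside at (280,195) shows the ring with its bar, so the left crate is the stamped one. I level the tool, move above its left side and turn so the finger line runs along the tape.

Call:
apply_moves --series '[[[0,0,0],[0,-0.114,0]],[[0,0,0],[0,-0.114,0]],[[0,0,0],[0,-0.114,0]],[[0,0,0],[0,-0.114,0]],[[0,0,0],[0,-0.114,0]],[[0,0,0],[0,-0.115,0]],[[35,10,-6],[0,0,0]],[[35,10,-6],[0,0,0]],[[35,10,-6],[0,0,0]],[[35,10,-6],[0,0,0]],[[35,10,-6],[0,0,0]],[[35,10,-6],[0,0,0]]]' --claw 0.55

```text
t: 9.95
tool_pos: [0.5637, 0.2492, 0.4024]
orientation: [-0.089, -3.091, -0.007]
force: [0.3, 0.9, 0.8]
opening: 0.0513
gripper_force: 0.0
```

Call:
apply_moves --series '[[[35,10,-6],[0,0,0]],[[35,10,-4],[0,0,0]],[[0,0,0],[0,0,0.122]],[[0,0,0],[0,0,0.122]],[[0,0,0],[0,0,0.122]],[[0,0,0],[0,0,0.122]],[[0,0,0],[0,0,0.122]],[[0,0,0],[0,0,0.122]],[[0,0,0],[0,0,0.122]],[[0,0,0],[0,0,0.122]],[[0,0,0],[0,0,0.122]],[[0,0,0],[0,0,0.122]]]'

```text
t: 10.95
tool_pos: [0.4973, 0.2728, 0.4157]
orientation: [-1.855, -2.482, 0.038]
force: [0.1, 0.4, 0.2]
opening: 0.0514
gripper_force: 0.0
```

Call:
apply_moves --series '[[[0,0,0],[0,0,0.122]],[[0,0,0],[0,0,0.122]],[[0,0,0],[0,0,0.122]],[[0,0,0],[0,0,0]],[[0,0,0],[0,0,0]]]'

```text
t: 11.37
tool_pos: [0.4975, 0.273, 0.4155]
orientation: [-2.268, -2.118, 0.052]
force: [-0.6, 0.3, -0.3]
opening: 0.0511
gripper_force: 0.0
```

```bash
python3 - <<'E'
from h import *
go(.49,.272,.238)
c,p,d=look('side','s3.png');W=world(c,d)
rect(.074,.086,.35,.62,.12,.26,W)
hsv=cv2.cvtColor(p,cv2.COLOR_BGR2HSV);r=(p[...,2]>60)&(p[...,1]<40)&(W[...,2]>.11)&(W[...,2]<.15)&(abs(W[...,1]-.35)<.12)&(W[...,0]<.46)
print(r.sum(),cv2.boxPoints(cv2.minAreaRect((W[r][:,:2]*1000).astype(np.float32))).round(),np.percentile(W[r][:,2],[50,99]))
print(robot.read_state()['q'].round(2))
E
```

```text
t 11.37 pos [0.4975 0.273  0.4155] toolyaw -3.92 zax [-0.051  0.005 -0.999] F [-0.6  0.3 -0.3] d [ -1.8   1.6 177.7]
1910 [465.1 195.3] [108.1 130. ] 88.2
571 [[289. 369.]
 [333. 276.]
 [407. 311.]
 [363. 404.]] [0.12804455 0.1330769 ]
[0.4  0.06 1.54 0.02 1.58 0.47]
```

Call:
apply_moves --series '[[[-2,-2,0],[-0.051,-0.003,0.013]],[[0,0,36],[0,0,0]],[[0,0,38],[0,0,0]],[[0,0,38],[0,0,0]],[[0,0,38],[0,0,0]],[[0,0,24],[0,0,0]],[[0,0,0],[0,0,0]],[[0,0,0],[0,0,0]]]'

```text
t: 12.08
tool_pos: [0.4948, 0.2708, 0.24]
orientation: [-2.31, -2.129, 0.011]
force: [0.3, -0.2, 0.6]
opening: 0.0512
gripper_force: 0.0
```

```bash
python3 - <<'E'
from h import *
go(.478,.1,.241)
E
```

```text
t 12.08 pos [0.4948 0.2708 0.24  ] toolyaw -4.69 zax [-0.005 -0.004 -1.   ] F [ 0.3 -0.2  0.6] d [-1.716e+02 -2.800e+00 -1.000e-01]
```

Call:
apply_moves --series '[[[-5,0,0],[0,0,0]],[[-5,0,0],[0,0,0]],[[-5,0,0],[0,0,0]],[[-5,0,0],[0,0,0]],[[-5,0,0],[0,0,0]],[[-5,0,0],[0,0,0]],[[-5,0,0],[0,0,0]],[[-5,0,8],[0,0,0]],[[-5,0,10],[0,0,0]],[[-5,0,5],[0,0,0]]]'

```text
t: 12.92
tool_pos: [0.4916, 0.2215, 0.2186]
orientation: [2.313, 2.126, -0.003]
force: [0.3, 6.4, 3.6]
opening: 0.051
gripper_force: 2.8
```

```bash
python3 - <<'E'
from h import *
go(.478,.1,.215)
c,p,d=look('side');W=world(c,d)
rect(.074,.086,.35,.62,.0,.24,W)
cv2.imwrite('pics/s4.png',cv2.resize(p[200:340,200:400],None,fx=3,fy=3))
E
```

```text
t 12.92 pos [0.4916 0.2215 0.2186] toolyaw -4.81 zax [-0.001 -0.002 -1.   ] F [0.3 6.4 3.6] d [-122.2   -3.3    3.9]
287 [462.9 174.6] [122.8 133.1] 84.6
```

View pics/s4.png

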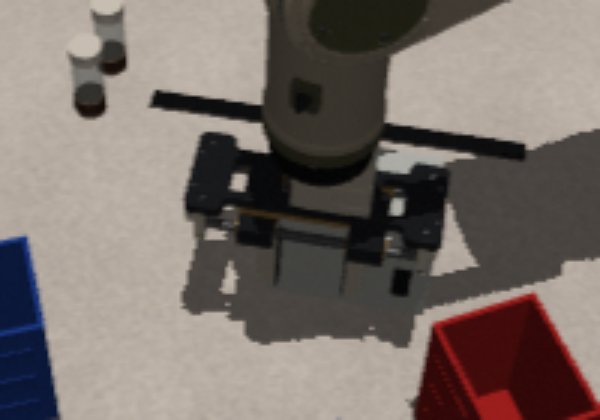

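The fingers are against the crate's side and the crate, at (330,250), lies flat. I keep pushing.

Call:
apply_moves --series '[[[-8,0,2],[0,0,0]],[[-9,0,2],[0,0,0]],[[-9,0,0],[0,0,0]],[[-9,0,0],[0,0,0]],[[-9,0,0],[0,0,0]],[[-9,0,0],[0,0,0]],[[-9,0,0],[0,0,0]],[[-9,0,0],[0,0,0]],[[-9,0,0],[0,0,0]],[[-9,0,0],[0,0,0]],[[-7,0,0],[0,0,0]],[[-5,0,0],[0,0,0]]]'

```text
t: 13.97
tool_pos: [0.4828, 0.1199, 0.2148]
orientation: [2.313, 2.125, -0.007]
force: [1.0, 5.3, 4.4]
opening: 0.0513
gripper_force: 2.6
```

```bash
python3 - <<'E'
from h import *
go(.478,.1,.215)
for n in('side','top'):
    c,p,d=look(n);W=world(c,d)
    m=(abs(W[...,2]-.08)<.008)&(abs(W[...,0]-.46)<.1)&(abs(W[...,1]-.05)<.14)
    q=W[m];print(n,len(q),q.min(0).round(3),q.max(0).round(3))
    rect(.03,.075,.38,.55,-.1,.03,W)
cv2.imwrite('pics/t5.png',p)
E
```

```text
t 13.97 pos [0.4828 0.1199 0.2148] toolyaw -4.84 zax [-0.003 -0.003 -1.   ] F [1.  5.3 4.4] d [-20.2  -3.1  -0.1]
side 257 [0.382 0.015 0.072] [0.524 0.134 0.087]
top 744 [0.38  0.01  0.072] [0.515 0.109 0.087]
20 [452.1  22.4] [ 15.4 103.9] 85.4
```

View pics/t5.png

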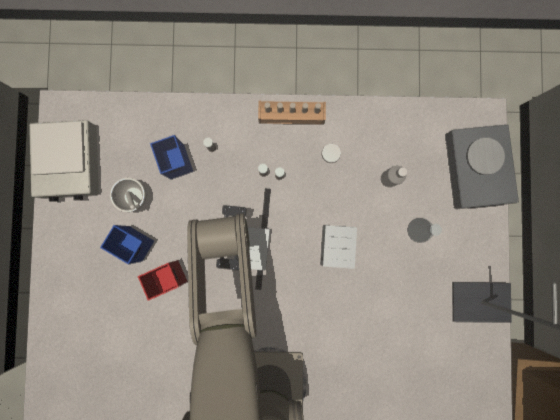

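The stamped crate, around (257,250), is still left of centre on the tape by about 30 mm. The plain crate at (340,247) is undisturbed.

Call:
apply_moves --series '[[[-6,0,0],[0,0,0]],[[-6,0,0],[0,0,0]],[[-6,0,0],[0,0,0]],[[-5,0,0],[0,0,0]],[[-3,0,0],[0,0,0]],[[0,0,0],[0,0,0]],[[5,0,0],[0,0,0]],[[15,0,0],[0,0,0]],[[20,0,-20],[0,0,0]],[[35,0,-20],[0,0,0]],[[35,0,-20],[0,0,0]],[[35,0,0],[0,0,0]]]'

```text
t: 15.07
tool_pos: [0.4944, 0.2418, 0.2788]
orientation: [2.311, 2.123, 0.002]
force: [1.2, -0.1, 0.7]
opening: 0.051
gripper_force: 0.0
```

```bash
python3 - <<'E'
from h import *
go(.478,.1,.215)
for n in('side','top'):
    c,p,d=look(n,n+'6.png');W=world(c,d)
    rect(.07,.088,.35,.56,-.06,.13,W)
    rect(.07,.088,.35,.56,-.3,-.1,W)
E
```

```text
t 15.07 pos [0.4944 0.2418 0.2788] toolyaw -4.84 zax [ 0.003 -0.002 -1.   ] F [ 1.2 -0.1  0.7] d [-142.6   -4.6   64. ]
692 [412.6  41.6] [103.8  58. ] 86.2
1306 [446.8  39.8] [100.1 129.8] 85.1
1322 [ 457.1 -213.2] [101.1 130.3] 86.8
```

Call:
apply_moves --series '[[[-35,0,0],[0,0,0]],[[-35,0,20],[0,0,0]],[[-35,0,20],[0,0,0]],[[-18,0,20],[0,0,0]],[[-10,0,0],[0,0,0]],[[-7,0,0],[0,0,0]],[[-5,0,0],[0,0,0]],[[-3,0,0],[0,0,0]],[[-2,0,0],[0,0,0]],[[0,0,0],[0,0,0]]]'

```text
t: 16.0
tool_pos: [0.481, 0.0904, 0.216]
orientation: [2.31, 2.126, -0.004]
force: [0.2, 1.0, 0.8]
opening: 0.0512
gripper_force: 0.5
```

Call:
apply_moves --series '[[[5,0,0],[0,0,0]],[[15,0,0],[0,0,0]],[[20,0,-20],[0,0,0]],[[35,0,-20],[0,0,0]],[[35,0,-30],[0,0,0]],[[35,0,-30],[0,0,0]],[[0,0,-30],[0,0,0]],[[0,0,0],[0,0,0]]]'

```text
t: 16.67
tool_pos: [0.4936, 0.2313, 0.3457]
orientation: [2.305, 2.128, 0.008]
force: [0.7, 0.0, 1.4]
opening: 0.0515
gripper_force: 0.0
```

```bash
python3 - <<'E'
from h import *
go(.478,.1,.215)
c,p,d=look('top','top7.png');W=world(c,d)
rect(.07,.088,.35,.56,-.06,.13,W)
rect(.07,.088,.35,.56,-.3,-.1,W)
look('side','side7.png')
E
```

```text
t 16.67 pos [0.4936 0.2313 0.3457] toolyaw -4.58 zax [ 0.007 -0.    -1.   ] F [0.7 0.  1.4] d [-132.2   -5.9  130.6]
1311 [447.   36.9] [100.1 129.6] 85.1
1321 [ 457.3 -213.2] [101.5 130. ] 86.8
```

View pics/side7.png

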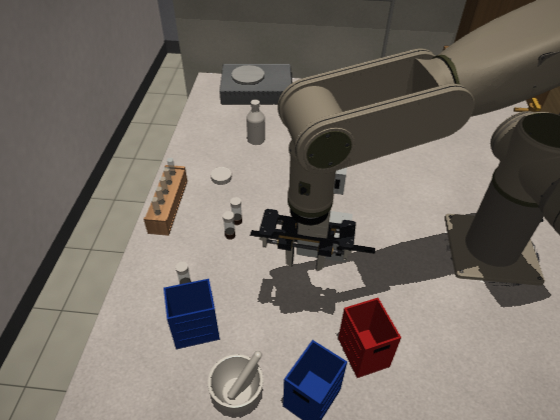

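The stamped crate is under the gripper at about (315,240), its middle within 2 mm of the tape line. Everything else is undisturbed and the robot is clear.

```bash
python3 -c "
from plant import robot
print(robot.close_job())"
```

```text
the job is handed in; nothing more can be done
None
```

Both crates are tipped onto their front sides, and the left one is the stamped crate; it now lies within about 2 mm of centre on the tape line, between its ends, the plain crate is where it was tipped, and the job was handed in at about 17 s.

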